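# Switch on the fume extractor under its red guard

### The arm

A 6-joint arm with a two-finger parallel gripper is mounted at the origin on a cart in front of the work surface, level with it; the furniture and walls round the work are solid. World frame = base frame: x ahead of the robot, y to its left, z up, the work surface at z = 0. Lengths are in m, angles in rad, forces in N, time in s.
With the tool pointing down it reaches from about 0.35 to 0.725 m from the base axis. Payload 6 kg.
Tool frame: the origin (TCP) lies between the finger pads; the fingertips stand 8 mm ahead of it and the grasp point (between the pads) lies 11 mm behind it; z points along the fingers, y is the line along which they close (so a half turn about z gives the same grasp; the last joint's range is limited). The gripper opens to 85 mm and grips with 20 to 120 N. Pads are 22 mm wide; open, the fingers measure 114 mm over their backs; the gripper's body (76 mm by 85 mm) begins 54 mm behind the grasp point. The pads swing forward as they close: fully open they stand 13 mm farther back than shut.
Start: joints at [-0.847, 0.04, 0.085, 0, -1.615, -0.334], TCP at [0.228, -0.555, 0.239] pointing down, gripper open.
Joint ranges: [-2.56, 2.56], [-1.29, 2.01], [-1.08, 1.49], [-3.29, 1.98], [-2.81, -0.18], [-2.99, 2.99]. Speed limits (rad/s): [2.57, 2.57, 3.01, 3.14, 3.14, 3.14].

### API

Orientations are given as a unit quaternion [x, y, z, w].
In Python, from plant import arm gives the robot as it stands.
- The arm moves only by the shell command python3 -m inch 'ROWS' [FORCE]. ROWS is JSON, one flat list of numbers, 7 for each row, row after row: the turn, a rotation vector about the world's x, y, z in rad, then the shift along the world's x, y, z in mm, then the opening, from 0 (shut) to 1 (fully open). A call has 1 to 8 rows; each row is the pose to reach, as a shift and turn from the pose commanded when the call began; what a row does not reach only later rows make up. A row lasts 1/10 s, in which the tool goes at most 50 mm and 8.59 degrees, less where a joint would pass 70% of its speed; a pose out of reach is approached as far as the arm can. A call with a gripper value outside its range is refused whole. The fingers move at their own pace and stop on an object; FORCE is the grip in N (left out, the last holds). Time passes only in rows, so rows that repeat a pose let the fingers close. It gives the time, the measured TCP pose, the force, the opening and the grip force at its end, in the units of the state.
- arm.state(): the state, without advancing time (a new reading comes with each control period).
- arm.snapshot(name): name is "scene" or "top" or "wrist"; returns a dict with "color" (384x512x3 uint8, red, green, blue), "depth" (384x512 float32, m along the optical axis (not along the pixel's ray), 0 where there is no reading), "camera_matrix" (3x3 intrinsics, pixels), "k1" (the pictures are not rectified: a ray, as slopes to the right and down, at radius r is drawn at 1 + k1 r^2 times it, then the intrinsics apply), "pose" (4x4, takes a point from camera to world coordinates). Camera axes: x right, y down, z forward; pixel columns grow to the right and rows downward; lengths in m; the calibration is good to about 2 mm. A picture is of the moment at which its call begins.
- arm.sign_off(): hands the job in; it is judged then, once.
Trained networks look in a picture, given as the dict that the camera call returned (one of the last four; its "shot" number tells which), for a name from the list of things; names that differ only in an ending like _2 or _b are one class to them, and where a whole thing is asked for, a point or a joint stands for the part that bears it (a point fixed in the world has none). Each returns a list of dicts, best first, with "conf" (0 to 1); they miss things now and then, are a little off and sometimes report something else, mostly with a low value. They report only what shows in the picture. A call takes as long as a camera call.
- arm.recognise(picture, target): "pixel" ([column, row] in pixels, amid what is visible of it).
- arm.outline_of(picture, target): "region" (384x512 bool, what is visible of it) and "pixel" ([column, row] in pixels, amid what is visible of it).
The state is a dict: "t": time; "joint_pos": joint angles; "joint_velocities": joint speeds; "joint_efforts": joint torques, N m; "ee_pos": TCP position; "tcp_rot": TCP orientation; "wrist_force": force on the tool from outside, world axes, zero at the start; "moment": the same for the moment, N m; "gripper_width": finger opening in m; "grasp_force": force on a finger pad.
Only numpy, scipy, OpenCV 4.12 (cv2) and the standard library are available. Lean on these libraries where they do the work, as an engineer would, in place of code of your own. Each camera call takes 0.05 s, during which the arm holds its last target. There are 200 camera calls.

### The job

Switch on the studio's fume extractor: with a fingertip lift the red hinged guard by its lip, push the toggle beneath it all the way over towards the guard's hinge, then take the finger out and let the guard drop fully shut over it. Leave the yellow guard and its switch alone, and do not pick up or push aside any of the loose things on the desk.

Things in the scene. Friction and masses are not known exactly. Their poses are not given: they have to be found in the camera images.
- red_box: grey box with a RED hinged guard, fixed to the desk: 84 (x) x 84 (y) x 45 (z) mm, flanges 108 wide. Origin: centre of its underside; x from its front (lip side) to its back (hinge side, cable gland), z up. Deck on top at z = 45 mm. Guard hinge line along y at x = +8, z = 52; toggle pivot at x = -14, y = 0, z = 45. Free space under the lip in front of the box, down to the desk
- red_guard (a joint): opening of the red guard, rad: 0 shut, 1.3 fully lifted; its front rises. An inverted box open below, walls 3 mm, 64 mm wide (y), from the hinge to 43 mm in front of it, top 28 mm above the hinge line. When nothing holds it up it falls shut by itself (weight and a light spring, under 1 N at the lip)
- red_lip (a point): middle of the front edge of the red guard's lip; when shut at x = -58, y = 0, z = 65 mm in the box frame. The lip, 64 mm wide, 28 long, 3 thick, starts at the foot of the guard's front wall (x = -33, z = 52) and flares forward and up at 0.5 rad, 16 mm beyond the box's front face (x = -42)
- red_toggle (a joint): toggle under the red guard, rad: 0 = off, leaning 0.35 rad to the front (lip side); 0.7 = on, leaning 0.35 rad to the back (hinge side), against its stop. It stays where it is left; about 3 to 4 N at mid height moves it. A white paddle 22 mm wide (y), 8 thick, 25 tall from its pivot
- red_toggle_tip (a point): top of the red-guarded toggle, 25 mm from its pivot
- yellow_box: the same switch box with a YELLOW guard, to be left alone; same sizes and frame as the red one
- yellow_guard (a joint): opening of the yellow guard, rad, 0 shut
- yellow_toggle (a joint): toggle under the yellow guard, rad, 0 off
- jar: loose bystander: small black paint jar, 55 mm across, 54 tall; origin at the centre of its underside
- eraser: loose bystander: blue and white eraser, 21x45x13 mm; origin at the centre of its underside
- orange_tube: loose bystander: squeezed paint tube with an orange band, 34x134x22 mm; origin at the centre of its underside
- teal_tube: loose bystander: squeezed paint tube with a teal end, 34x146x22 mm; origin at the centre of its underside
- tape: loose bystander: roll of masking tape lying flat, 112 mm across, 24 tall; origin at the centre of its underside
- bottle: loose bystander: white plastic bottle lying on its side, 40x123x40 mm; origin at the centre of its underside

How it is judged:
By the outcome, as a careful person would: the job done as asked, in the order asked, and still so for the second after the job is handed in, with the robot touching nothing.
It also fails if it takes over 35 s, if anything falls off the work surface, if the arm or the gripper's body presses on something with over 40 N, if the wrist force passes 120 N, or if a joint passes its speed limit or range.

## Working session

There is one attempt and no reset: what is moved stays moved. The work goes in short steps, Python scripts to look and compute and a shell command to move; the robot and the scene stay as the last step left them, time stands still between calls to the robot, and variables do not carry over. Pictures are saved under pics/ and viewed, at most 10 in all, crops included, and the job is handed in when it is done.

```bash
mkdir -p pics; ls; cat > h.py <<'E'
import numpy as np,cv2
from plant import arm
def pts(s,mask=None):
    d=s["depth"];K=np.array(s["camera_matrix"]);k1=s["k1"]
    v,u=np.nonzero((d>0)&(mask if mask is not None else True))
    xd=(u-K[0,2])/K[0,0];yd=(v-K[1,2])/K[1,1]
    x,y=xd.copy(),yd.copy()
    for _ in range(10):
        f=1+k1*(x*x+y*y);x=xd/f;y=yd/f
    z=d[v,u];P=np.c_[x*z,y*z,z,np.ones_like(z)]@np.array(s["pose"]).T
    return P[:,:3],u,v
def save(s,n,crop=None,k=1):
    im=s["color"][:,:,::-1]
    if crop: im=im[crop[1]:crop[3],crop[0]:crop[2]]
    cv2.imwrite("pics/"+n,cv2.resize(im,None,fx=k,fy=k))
E
python3 - <<'E'
from h import *
S={}
ims=[]
for n in ["scene","top"]:
    s=arm.snapshot(n);ims.append(s["color"][:,:,::-1])
    for t in ["red_box","red_guard","yellow_box","yellow_guard","jar","eraser","orange_tube","teal_tube","tape","bottle"]:
        r=arm.outline_of(s,t)
        if r:
            P,_,_=pts(s,r[0]["region"])
            if len(P): print(n,t,round(r[0]["conf"],2),np.round(r[0]["pixel"]),np.round(np.percentile(P,[3,50,97],axis=0)*1000).tolist(),len(P))
    if n=="top": np.savez("top.npz",P=pts(s)[0])
cv2.imwrite("pics/a.png",cv2.resize(np.vstack(ims),None,fx=.78,fy=.78))
print(arm.state())
E
```

```text
pics
scene red_box 0.77 [205. 218.] [[580.0, 134.0, 5.0], [611.0, 189.0, 48.0], [668.0, 214.0, 83.0]] 906
scene yellow_guard 0.89 [272. 175.] [[521.0, -225.0, 4.0], [551.0, -123.0, 73.0], [596.0, -94.0, 85.0]] 353
scene jar 0.71 [264. 209.] [[485.0, -31.0, 8.0], [497.0, -11.0, 14.0], [512.0, -0.0, 17.0]] 35
scene eraser 0.61 [264. 210.] [[481.0, -30.0, 8.0], [496.0, -8.0, 14.0], [512.0, 2.0, 21.0]] 43
scene teal_tube 0.8 [331. 200.] [[310.0, -229.0, -0.0], [342.0, -173.0, 6.0], [383.0, -125.0, 22.0]] 217
scene tape 0.76 [291. 144.] [[574.0, -412.0, 2.0], [618.0, -356.0, 22.0], [658.0, -310.0, 30.0]] 404
scene bottle 0.92 [210. 293.] [[407.0, 315.0, 17.0], [430.0, 375.0, 36.0], [460.0, 424.0, 44.0]] 556
top red_box 0.89 [186. 152.] [[577.0, 118.0, 0.0], [619.0, 162.0, 51.0], [674.0, 217.0, 84.0]] 968
top red_guard 0.76 [185. 154.] [[573.0, 130.0, 52.0], [602.0, 160.0, 77.0], [636.0, 191.0, 86.0]] 461
top yellow_box 0.93 [276. 168.] [[522.0, -171.0, 1.0], [566.0, -118.0, 51.0], [615.0, -74.0, 83.0]] 951
top yellow_guard 0.75 [279. 172.] [[519.0, -157.0, 51.0], [549.0, -125.0, 77.0], [5
[... 666 characters left out ...]
826e-01,  4.02037537e-02,  8.47875855e-02, -4.73745639e-05,
       -1.61549901e+00, -3.33685078e-01]), 'joint_velocities': array([ 1.94053574e-03, -1.87123867e-03, -1.39204491e-03,  2.01880358e-03,
       -2.32875294e-05,  1.73160587e-04]), 'joint_efforts': array([ 4.41959037e-04, -3.67930806e+01,  3.47448027e+01,  6.93329707e+00,
       -8.71012890e-04, -9.50304411e-06]), 'ee_pos': array([ 0.22802176, -0.5549514 ,  0.23924294]), 'tcp_rot': array([-1.93677031e-01,  9.81065341e-01,  6.32478497e-05, -9.53471169e-06]), 'wrist_force': array([ 0.68850411, -0.72349013,  0.35217503]), 'moment': array([-0.0109084 , -0.00384478, -0.05800683]), 'grasp_force': 0.0, 'gripper_width': 0.08534166873626992}
```

View pics/a.png

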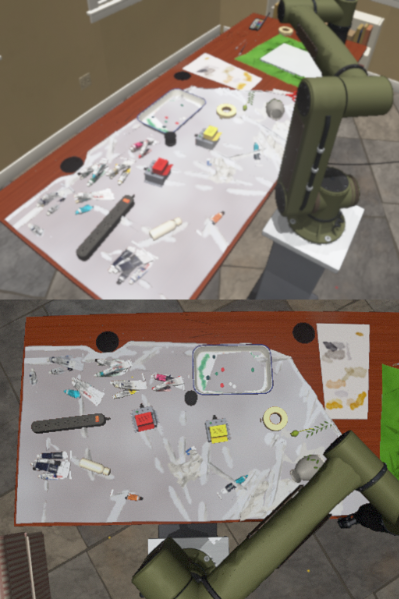

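```bash
python3 - <<'E'
from h import *
s=arm.snapshot("top")
for t,n in [("red_box",1),("red_guard",1)]:
    r=arm.outline_of(s,t)[0]
    P,_,_=pts(s,r["region"])
    for lo,hi in [(76,95),(40,95)]:
        Q=P[(P[:,2]*1000>lo)&(P[:,2]*1000<hi)]*1000
        print(t,lo,len(Q),cv2.minAreaRect(Q[:,:2].astype(np.float32)),Q.mean(0))
# guard top vs lip direction
i=s["color"];save(s,"b.png",(110,90,340,230),3)
E
```

```text
red_box 76 254 ((615.1508178710938, 162.4336395263672), (43.44414138793945, 63.52750015258789), 13.152392387390137) [615.07489893 161.9828937   80.26941215]
red_box 40 733 ((621.1249389648438, 164.0182647705078), (100.82553100585938, 84.00379943847656), 12.59249496459961) [618.80470741 162.7535347   62.68559727]
red_guard 76 250 ((614.9256591796875, 162.33425903320312), (43.27762222290039, 63.5184211730957), 13.874429702758789) [614.86201435 161.49401885  80.25321499]
red_guard 40 466 ((604.2132568359375, 161.5030059814453), (66.23645782470703, 68.71649932861328), 12.018238067626953) [604.78666075 159.7741417   72.10254442]
```

View pics/b.png

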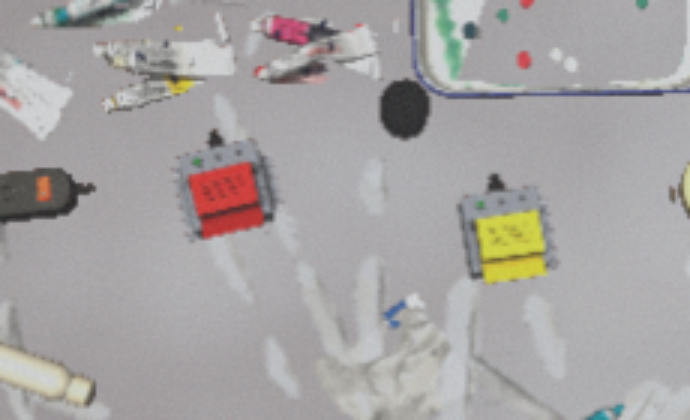

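```bash
python3 -m inch '[0,0,-0.1,125,340,0,0, 0,0,-0.1,125,340,0,0, 0,0,-0.1,125,340,0,0, 0,0,-0.1,125,340,0,0, 0,0,-0.1,125,340,0,0, 0,0,-0.1,125,340,0,0, 0,0,-0.1,125,340,0,0, 0,0,-0.1,125,340,0,0]'; python3 -m inch '[0,0,-0.06,129,347,0,0, 0,0,-0.06,129,347,0,0, 0,0,-0.06,129,347,0,0, 0,0,-0.06,129,347,0,0, 0,0,-0.06,129,347,0,0, 0,0,-0.06,129,347,0,0, 0,0,-0.06,129,347,0,0, 0,0,-0.06,129,347,0,0]'; python3 -c "
from plant import arm
print(arm.state()['joint_pos'])"
```

```text
t: 2.05
ee_pos: [0.3542, -0.2114, 0.2397]
tcp_rot: [-0.147, 0.989, 0.0, 0.001]
wrist_force: [0.3, -0.5, -0.3]
gripper_width: -0.0002
grasp_force: 0.0
t: 2.85
ee_pos: [0.4824, 0.1355, 0.2383]
tcp_rot: [-0.116, 0.993, -0.0, -0.001]
wrist_force: [-0.7, 0.0, 0.0]
gripper_width: -0.0002
grasp_force: 0.0
[ 6.76338509e-01 -2.24465175e-01 -1.63770083e-01 -6.74878167e-04
 -1.63270531e+00 -2.01456369e+00]
```

```bash
python3 -m inch '[0.2,-0.85,0,0,0,0,0, 0.2,-0.85,0,0,0,0,0, 0.2,-0.85,0,0,0,0,0, 0.2,-0.85,0,0,0,0,0, 0.2,-0.85,0,0,0,0,0, 0.2,-0.85,0,0,0,0,0, 0.2,-0.85,0,0,0,0,0]'; python3 - <<'E'
from h import *
from scipy.spatial.transform import Rotation as R
st=arm.state();print(st['joint_pos'],R.from_quat(st['tcp_rot']).as_matrix().round(3))
s=arm.snapshot("wrist");save(s,"c.png")
for t in ["red_guard","red_lip","red_box"]:
    r=arm.outline_of(s,t)
    if r:
        P,_,_=pts(s,r[0]["region"]);print(t,r[0]["conf"],r[0]["pixel"],np.round(np.percentile(P,[3,50,97],axis=0)*1000).tolist())
        Q=P[(P[:,2]>.076)]*1000
        if len(Q)>20: print(cv2.minAreaRect(Q[:,:2].astype(np.float32)),Q.mean(0))
E
```

```text
t: 3.55
ee_pos: [0.4875, 0.1335, 0.2569]
tcp_rot: [-0.103, 0.898, 0.055, 0.423]
wrist_force: [-0.5, 0.4, -0.2]
gripper_width: 0.0001
grasp_force: 0.0
[ 0.97665871 -1.10860762 -1.07540322  0.6684342  -0.98565486 -2.5171402 ] [[-0.62  -0.232  0.749]
 [-0.138  0.973  0.186]
 [-0.772  0.012 -0.636]]
red_guard 0.67 [250.2, 102.5] [[573.0, 130.0, 57.0], [598.0, 160.0, 78.0], [633.0, 190.0, 82.0]]
((614.66748046875, 163.01783752441406), (43.884246826171875, 63.910865783691406), 12.688128471374512) [611.41891354 162.05954529  80.73330135]
red_lip 0.76 [249.7, 104.2] [[572.0, 130.0, 57.0], [598.0, 160.0, 78.0], [634.0, 191.0, 82.0]]
((614.5248413085938, 163.18585205078125), (43.86374282836914, 64.23823547363281), 12.440254211425781) [611.42188759 162.33245197  80.7327985 ]
red_box 0.83 [252.9, 86.7] [[576.0, 118.0, 4.0], [594.0, 159.0, 46.0], [647.0, 212.0, 82.0]]
((614.6362915039062, 163.15652465820312), (43.884246826171875, 64.19518280029297), 12.688128471374512) [611.40945269 162.30848783  80.73168055]
```

View pics/c.png

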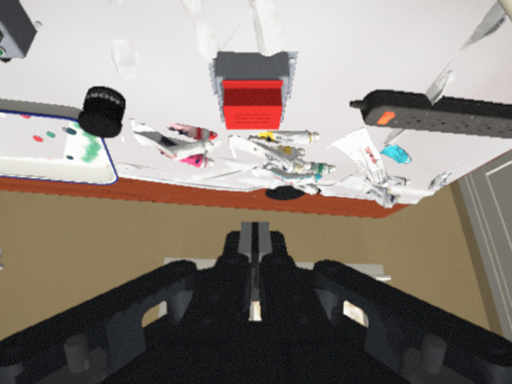

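```bash
python3 - <<'E'
from h import *
from scipy.spatial.transform import Rotation as R
st=arm.state();M=R.from_quat(st['tcp_rot']).as_matrix()
s=arm.snapshot("wrist");T=np.array(s["pose"])
print(M.T@(T[:3,3]-st['ee_pos']),M.T@T[:3,:3])
print(M.T@np.array([0,0,-1]))
E
```

```text
[ 6.48947718e-02  1.04333383e-04 -1.35495203e-01] [[-9.89874076e-04 -9.66046766e-01 -2.58365373e-01]
 [ 9.99999408e-01 -1.07280336e-03  1.79995982e-04]
 [-4.51059777e-04 -2.58365042e-01  9.66047257e-01]]
[ 0.75901433 -0.00166319  0.65107179]
```

```bash
cat > p.py <<'E'
from h import *
from scipy.spatial.transform import Rotation as R
st=arm.state();M=R.from_quat(st['tcp_rot']).as_matrix()
O=np.array([627.8,166.1,0]);a=np.radians(12.6);B=np.array([[np.cos(a),-np.sin(a),0],[np.sin(a),np.cos(a),0],[0,0,1]])
p=st['ee_pos']*1000
print("t",round(st['t'],2),"J",st['joint_pos'].round(2),"F",(B.T@st['wrist_force']).round(1))
print("TCP box",(B.T@(p-O)).round(1),"corner",(B.T@(p+M@[-11,0,8]-O)).round(1),"low",(B.T@(p+M@[11,0,8]-O)).round(1))
print("toolz box",(B.T@M[:,2]).round(3),"tooly box",(B.T@M[:,1]).round(3))
E
python3 -m inch '[0,0,0,57,14,-60,0, 0,0,0,57,14,-100,0, 0,0,0,57,14,-150,0, 0,0,0,57,14,-170,0, 0,0,0,57,14,-170,0, 0,0,0,57,14,-170,0]'; python3 p.py
```

```text
t: 4.4
ee_pos: [0.5824, 0.1458, 0.1054]
tcp_rot: [-0.11, 0.915, 0.053, 0.385]
wrist_force: [-1.1, 0.1, -0.2]
gripper_width: -0.0001
grasp_force: 0.0
t 4.4 J [ 0.65 -0.59 -1.08  0.75 -0.42 -2.58] F [-1.   0.4 -0.2]
TCP box [-48.8  -9.9 105.4] corner [-35.4  -9.6 107.7] low [-50.7  -9.8  91.9]
toolz box [ 0.716  0.025 -0.698] tooly box [-0.024  1.     0.012]
```

```bash
cat > k.py <<'E'
import numpy as np
from scipy.optimize import least_squares
from scipy.spatial.transform import Rotation as R
D=[([-0.847,.0402,.0848,0,-1.6155,-.3337],[.2280,-.555,.2392],[-.1937,.98107,0,0]),
([.67634,-.22447,-.16377,-.0007,-1.6327,-2.01456],[.4824,.1355,.2383],[-.116,.993,0,-.001]),
([.97666,-1.1086,-1.0754,.66843,-.98565,-2.51714],[.4875,.1335,.2569],[-.103,.898,.055,.423])]
from plant import arm
s=arm.state();D.append((s['joint_pos'],s['ee_pos'],s['tcp_rot']))
Rz=lambda a:R.from_euler('z',a);Ry=lambda a:R.from_euler('y',a);Rx=lambda a:R.from_euler('x',a)
def fk(q,p,sg=1):
    sx,d,h,a,b,c,L=p
    B=Rz(q[0]);e=q[2]-q[1]
    F=B*Ry(-e)          # x along forearm
    W=B.apply([sx+a*np.sin(q[1]),-d,h+a*np.cos(q[1])])+F.apply([b,0,c])
    T=F*Rx(sg*q[3])*Ry(-q[4])   # x along tool
    # tool frame: z=x_T ; at zero j6 tool y=-radial(down) = -z... 
    T2=T*R.from_matrix(np.array([[0,0,1],[0,-1,0],[1,0,0]]).astype(float))*Rz(-q[5]+PH)
    return W+T.apply([L,0,0]),T2
PH=0
best=None
for sg in(1,-1):
  for ph in (0,np.pi/2,-np.pi/2,np.pi):
    PH=ph
    def f(p): 
        r=[]
        for q,x,o in D:
            P,T=fk(q,p,sg);r+=list((P-x)*10)+list((T*R.from_quat(o).inv()).as_rotvec()*.5)
        return r+list(.001*np.array(p))
    o=least_squares(f,[0,.2,.3,.4,.4,0,.2])
    if best is None or o.cost<best[0]: best=(o.cost,sg,ph,o.x)
cost,SG,PH,PX=best
if __name__=="__main__": print(best)
LO=np.array([-2.56,-1.29,-1.08,-3.29,-2.81,-2.99])+.03;HI=np.array([2.56,2.01,1.49,1.98,-.18,2.99])-.03
E
cat > ik.py <<'E'
from k import *
print(best)
def ik(P,T,q0):
    f=lambda q:(lambda r:list((r[0]-P)*10)+list((r[1]*T.inv()).as_rotvec()))(fk(q,PX,SG))
    o=least_squares(f,np.clip(q0,LO+.01,HI-.01),bounds=(LO,HI));return o.cost,o.x
O=np.array([.6278,.1661,0]);a=np.radians(12.6);Bm=Rz(a)
for flip in (0,1):
 for phi in (40,50,60,70):
  for yaw in (-40,-20,0,20,40):
    T=Bm*Rz(np.radians(yaw))*Ry(-np.radians(90-phi))*R.from_matrix(np.array([[-1,0,0],[0,1,0],[0,0,-1]]).astype(float))*Rz(np.pi*flip)
    out=[]
    for c in ([-.075,0,.045],[-.047,0,.048],[-.048,0,.09],[-.009,0,.066]):
        P=O+Bm.apply(c)-T.apply([-.011 if not flip else .011,0,.008])
        best_=min((ik(P,T,q0) for q0 in (D[3][0],[.5,-.5,-.9,-1.5,-.9,0],[.6,-.3,-.9,.7,-.6,-2.4+3*flip])),key=lambda z:z[0])
        out.append(best_)
    print(flip,phi,yaw,["%.4f"%o[0] for o in out],out[1][1].round(2))
E
timeout 500 python3 ik.py
```

```text
(np.float64(0.3834864861767479), -1, 1.5707963267948966, array([0.19255978, 0.1904094 , 0.11146582, 0.28125649, 0.33669032,
       0.11022465, 0.25032684]))
0 40 -40 ['0.1177', '0.1144', '0.0885', '0.0987'] [ 0.79 -0.25 -0.89  0.62 -0.78 -2.96]
0 40 -20 ['0.0575', '0.0418', '0.0211', '0.0336'] [ 0.8  -0.4  -1.05  0.79 -0.65 -2.96]
0 40 0 ['0.0753', '0.0433', '0.0219', '0.0094'] [ 0.71 -0.41 -1.05  0.65 -0.48 -2.59]
0 40 20 ['0.0581', '0.0301', '0.0139', '0.0099'] [ 0.52 -0.36 -1.05 -0.52 -0.25 -1.02]
0 40 40 ['0.0166', '0.0036', '0.0002', '0.0000'] [ 0.39 -0.24 -1.05 -1.5  -0.43  0.31]
0 50 -40 ['0.0609', '0.0573', '0.0418', '0.0461'] [ 0.77 -0.2  -0.83  0.53 -0.81 -2.96]
0 50 -20 ['0.0151', '0.0091', '0.0022', '0.0060'] [ 0.79 -0.4  -1.04  0.75 -0.65 -2.96]
0 50 0 ['0.0248', '0.0083', '0.0009', '0.0000'] [ 0.71 -0.42 -1.05  0.59 -0.49 -2.52]
0 50 20 ['0.0176', '0.0043', '0.0001', '0.0000'] [ 0.57 -0.39 -1.05 -0.11 -0.3  -1.46]
0 50 40 ['0.0023', '0.0000', '0.0000', '0.0000'] [ 0.45 -0.29 -1.02 -0.99 -0.36 -0.23]
0 60 -40 ['0.0225', '0.0197', '0.0124', '0.0135'] [ 0.75 -0.15 -0.77  0
[... 1844 characters left out ...]
.2 ]
1 60 0 ['0.0016', '0.0000', '0.0000', '0.0000'] [ 0.7  -0.39 -1.01  0.47 -0.53  0.73]
1 60 20 ['0.0005', '0.0000', '0.0000', '0.0000'] [ 0.59 -0.35 -0.98  0.02 -0.42  1.53]
1 60 40 ['0.0000', '0.0000', '0.0000', '0.0000'] [ 0.48 -0.23 -0.89 -0.48 -0.48  2.39]
1 70 -40 ['0.0000', '0.0000', '0.0000', '0.0000'] [ 0.75 -0.12 -0.73  0.43 -0.88  0.08]
1 70 -20 ['0.0000', '0.0000', '0.0000', '0.0000'] [ 0.72 -0.2  -0.8   0.38 -0.77  0.48]
1 70 0 ['0.0000', '0.0000', '0.0000', '0.0000'] [ 0.66 -0.24 -0.83  0.24 -0.67  0.97]
1 70 20 ['0.0000', '0.0000', '0.0000', '0.0000'] [ 0.59 -0.22 -0.82  0.01 -0.62  1.55]
1 70 40 ['0.0000', '0.0000', '0.0000', '0.0000'] [ 0.52 -0.14 -0.75 -0.22 -0.65  2.13]
```

```bash
python3 - <<'E'
import k
from k import *
for sg in (1,-1):
  k.PH=np.pi/2
  for q,x,o in D:
    P,T=fk(q,PX,sg);print(sg,(P-x).round(3),(T*R.from_quat(o).inv()).as_rotvec().round(3))
def f(p):
    return sum([list((fk(q,p,SG)[0]-x)*10) for q,x,o in D],[])
for g in ([0,.2,.3,.4,.4,0,.2],[0,-.2,.3,.4,.4,0,.2]):
    o=least_squares(f,g);print(o.cost,o.x,np.round(o.fun/10,3))
E
```

```text
1 [-0.016  0.028  0.028] [0. 0. 0.]
1 [-0.005  0.003  0.027] [-0.001 -0.001 -0.   ]
1 [-0.203  0.178 -0.058] [0.748 1.107 0.044]
1 [-0.071  0.093  0.002] [ 1.045  0.799 -0.713]
-1 [-0.016  0.028  0.028] [0. 0. 0.]
-1 [-0.005  0.003  0.027] [ 0.    -0.001  0.   ]
-1 [ 0.011  0.033 -0.058] [ 0. -0. -0.]
-1 [ 0.013 -0.017  0.002] [ 0. -0.  0.]
0.38348624594640385 [0.19255976 0.19040939 0.11146583 0.28125651 0.33669034 0.11022464
 0.25032687] [-0.016  0.028  0.028 -0.005  0.003  0.027  0.011  0.033 -0.058  0.013
 -0.017  0.002]
0.3834862459464037 [0.19255976 0.19040939 0.11146583 0.28125651 0.33669034 0.11022464
 0.25032687] [-0.016  0.028  0.028 -0.005  0.003  0.027  0.011  0.033 -0.058  0.013
 -0.017  0.002]
```

```bash
python3 - <<'E'
s=open('k.py').read()
s=s.replace("sx,d,h,a,b,c,L=p","sx,d,h,a,b,c,L,a2,wy,wz,ty,bx,by=p").replace("sx+a*np.sin(q[1])","sx+a*np.sin(q[1])+a2*np.cos(q[1])").replace("h+a*np.cos(q[1])]","h+a*np.cos(q[1])-a2*np.sin(q[1])]")
s=s.replace("return W+T.apply([L,0,0]),T2","return W+np.array([bx,by,0])+(F*Rx(sg*q[3])).apply([0,wy,wz])+T.apply([L,0,ty]),T2").replace("[0,.2,.3,.4,.4,0,.2]","[0,.2,.3,.4,.4,0,.2]+[0]*6")
open('k.py','w').write(s)
E
python3 - <<'E'
from k import *
print(best)
for q,x,o in D: print((fk(q,PX,SG)[0]-x).round(4))
E
```

```text
(np.float64(3.0000836642223534e-07), -1, 1.5707963267948966, array([-0.01935801,  0.1445357 ,  0.01340984,  0.31159575,  0.4496469 ,
        0.24055112,  0.26584908, -0.00100698, -0.04121628, -0.08017181,
        0.12239897, -0.00140227, -0.01494553]))
[ 0.  0. -0.]
[ 0. -0.  0.]
[-0.  0. -0.]
[ 0. -0.  0.]
```

```bash
cat >> p.py <<'E'
open('poses.txt','a').write(' '.join(map(str,[*st['joint_pos'],*st['ee_pos'],*st['tcp_rot']]))+'\n')
E
python3 p.py >/dev/null; python3 -m inch '[-0.07,0.34,0,-40,-9,30,0, -0.07,0.34,0,-40,-9,30,0, -0.07,0.34,0,-40,-9,30,0, -0.07,0.34,0,-40,-9,30,0]'; python3 p.py;  python3 -m inch '[0,0,0.3,0,0,0,0,0,0,0.3,0,0,0,0,0,0,0.3,0,0,0,0]'; python3 p.py
```

```text
t: 4.8
ee_pos: [0.5439, 0.1412, 0.1428]
tcp_rot: [-0.113, 0.967, 0.043, 0.223]
wrist_force: [0.2, 0.6, 0.2]
gripper_width: 0.0001
grasp_force: 0.0
t 4.8 J [ 0.72 -0.48 -0.67  0.22 -0.97 -2.14] F [0.4 0.6 0.2]
TCP box [-87.3  -6.  142.8] corner [-73.9  -5.6 140.5] low [-93.6  -5.7 130.8]
toolz box [ 0.442  0.038 -0.896] tooly box [-0.021  0.999  0.032]
t: 5.1
ee_pos: [0.542, 0.1379, 0.1385]
tcp_rot: [-0.258, 0.939, 0.074, 0.215]
wrist_force: [-0.6, -0.6, -0.3]
gripper_width: -0.0
grasp_force: 0.0
t 5.1 J [ 0.61 -0.45 -0.58  0.01 -0.98 -1.65] F [-0.7 -0.4 -0.3]
TCP box [-89.9  -8.8 138.5] corner [-77.2  -4.5 136.2] low [-96.  -10.5 126.5]
toolz box [ 0.411  0.164 -0.897] tooly box [-0.316  0.948  0.028]
```

```bash
python3 - <<'E'
s=open('k.py').read()
s=s.replace("s=arm.state();D.append((s['joint_pos'],s['ee_pos'],s['tcp_rot']))","D+=[(v[:6],v[6:9],v[9:]) for v in np.loadtxt('poses.txt')]")
open('k.py','w').write(s)
s=open('ik.py').read().replace("D[3][0]","D[-1][0]").replace("(0,1)","(0,)").replace("print(best)","print(best,[(fk(q,PX,SG)[0]-x).round(4) for q,x,o in D])")
s=s.replace("(40,50,60,70)","(45,52,60)").replace("(-40,-20,0,20,40)","(0,20,40)")
open('ik.py','w').write(s)
E
timeout 500 python3 ik.py
```

```text
(np.float64(5.019117614682156e-07), -1, 1.5707963267948966, array([ 1.86037597e-04,  2.00245538e-04,  1.53956052e-01,  3.99902567e-01,
        5.51286952e-01, -2.44127147e-04,  3.38795900e-01,  1.66400625e-04,
       -1.96450809e-01,  1.51401826e-04, -1.43218894e-04, -1.30791081e-04,
        7.48063158e-05])) [array([-0.,  0.,  0.]), array([-0., -0., -0.]), array([-0., -0.,  0.]), array([-0., -0.,  0.]), array([ 0.,  0., -0.]), array([ 0., -0., -0.])]
0 45 0 ['0.0129', '0.0062', '0.0020', '0.0005'] [ 0.69 -0.48 -1.05  0.64 -0.44 -2.53]
0 45 20 ['0.0000', '0.0000', '0.0000', '0.0000'] [ 0.61 -0.5  -0.94  0.09 -0.35 -1.68]
0 45 40 ['0.0000', '0.0000', '0.0000', '0.0000'] [ 0.26 -0.26 -0.51 -0.67 -0.77 -0.55]
0 52 0 ['0.0010', '0.0000', '0.0000', '0.0000'] [ 0.71 -0.47 -1.04  0.66 -0.49 -2.57]
0 52 20 ['0.0000', '0.0000', '0.0000', '0.0000'] [ 0.61 -0.44 -0.83  0.05 -0.52 -1.65]
0 52 40 ['0.0000', '0.0000', '0.0000', '0.0000'] [ 0.35 -0.25 -0.5  -0.48 -0.79 -0.76]
0 60 0 ['0.0000', '0.0000', '0.0000', '0.0000'] [ 0.73 -0.38 -0.85  0.4  -0.67 -2.34]
0 60 20 ['0.0000', '0.0000', '0.0000', '0.0000'] [ 0.61 -0.34 -0.7   0.03 -0.69 -1.62]
0 60 40 ['0.0000', '0.0000', '0.0000', '0.0000'] [ 0.43 -0.21 -0.48 -0.31 -0.86 -0.93]
```

```bash
cat > w.py <<'E'
import sys,json
from k import *
st=arm.state()
O=np.array([.6278,.1661,0]);Bm=Rz(np.radians(12.6))
phi,yaw=45,20
T=Bm*Rz(np.radians(yaw))*Ry(-np.radians(90-phi))*R.from_matrix(np.array([[-1,0,0],[0,1,0],[0,0,-1]]).astype(float))
C=R.from_quat(st['tcp_rot']);print("turn",(T*C.inv()).as_rotvec().round(3))
q0=st['joint_pos']
for c in json.loads(sys.argv[1]):
    P=O+Bm.apply(np.array(c)/1000)-T.apply([-.011,0,.008])
    f=lambda q:(lambda r:list((r[0]-P)*10)+list((r[1]*T.inv()).as_rotvec()))(fk(q,PX,SG))
    o=least_squares(f,np.clip(q0,LO+.01,HI-.01),bounds=(LO,HI))
    print(c,"shift",((P-st['ee_pos'])*1000).round(1),"ik",round(o.cost,5),o.x.round(2))
E
python3 w.py '[[-85,2,100],[-85,2,47],[-51,2,47],[-51,2,90],[-36,2,78],[-34,2,64],[-10,2,64]]'
```

```text
turn [ 0.149 -0.293  0.022]
[-85, 2, 100] shift [ -8.9   4.4 -40.6] ik 0.0 [ 0.67 -0.75 -1.    0.13 -0.55 -1.76]
[-85, 2, 47] shift [ -8.9   4.4 -93.6] ik 8e-05 [ 0.65 -0.67 -1.05  0.12 -0.42 -1.74]
[-51, 2, 47] shift [ 24.3  11.8 -93.6] ik 0.0 [ 0.62 -0.52 -0.96  0.11 -0.35 -1.71]
[-51, 2, 90] shift [ 24.3  11.8 -50.6] ik 0.0 [ 0.62 -0.58 -0.91  0.09 -0.46 -1.69]
[-36, 2, 78] shift [ 38.9  15.1 -62.6] ik 0.0 [ 0.61 -0.5  -0.88  0.06 -0.41 -1.66]
[-34, 2, 64] shift [ 40.9  15.5 -76.6] ik 0.0 [ 0.6  -0.48 -0.89  0.07 -0.38 -1.66]
[-10, 2, 64] shift [ 64.3  20.7 -76.6] ik 0.0 [ 0.58 -0.38 -0.81  0.02 -0.36 -1.6 ]
```

```bash
python3 -m inch '[0.15,-0.293,0.02,-5,5,-40,0, 0.15,-0.293,0.02,-5,5,-40,0, 0.15,-0.293,0.02,-3,6,-70,0, 0.15,-0.293,0.02,-2,6,-94,0, 0.15,-0.293,0.02,-2,6,-94,0]'; python3 p.py; python3 w.py '[[-78,2,47],[-51,2,47]]'; python3 - <<'E'
from h import *
s=arm.snapshot("wrist");save(s,"d.png")
E
```

```text
t: 5.6
ee_pos: [0.5377, 0.1427, 0.039]
tcp_rot: [-0.257, 0.889, 0.107, 0.364]
wrist_force: [-0.3, 0.4, 0.2]
gripper_width: 0.0
grasp_force: 0.0
t 5.6 J [ 0.66 -0.65 -1.06  0.17 -0.38 -1.8 ] F [-0.2  0.4  0.2]
TCP box [-93.1  -3.2  39. ] corner [-80.4   1.3  41. ] low [-95.2  -3.9  25.6]
toolz box [ 0.66   0.238 -0.712] tooly box [-0.337  0.942  0.003]
turn [ 0.002 -0.007  0.005]
[-78, 2, 47] shift [2.3 1.1 5.9] ik 0.0 [ 0.65 -0.65 -1.05  0.15 -0.39 -1.77]
[-51, 2, 47] shift [28.6  7.   5.9] ik 0.0 [ 0.62 -0.52 -0.96  0.11 -0.35 -1.71]
```

View pics/d.png

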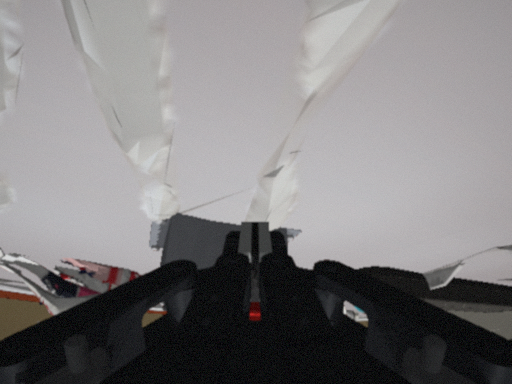

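```bash
python3 -m inch '[0,0,0,12,3,4,0, 0,0,0,28,7,4,0, 0,0,0,28,7,4,0]'; python3 p.py; python3 w.py '[[-51,2,47],[-51,2,60],[-51,2,92],[-36,2,80]]'
```

```text
t: 5.95
ee_pos: [0.5703, 0.1522, 0.0511]
tcp_rot: [-0.256, 0.887, 0.107, 0.368]
wrist_force: [-0.3, 0.1, 0.4]
gripper_width: -0.0004
grasp_force: 0.1
t 5.95 J [ 0.62 -0.52 -0.95  0.12 -0.35 -1.72] F [-0.3  0.2  0.4]
TCP box [-59.1  -1.   51.1] corner [-46.5   3.5  53.3] low [-61.1  -1.7  37.7]
toolz box [ 0.666  0.24  -0.706] tooly box [-0.337  0.942  0.002]
turn [-0.002  0.     0.006]
[-51, 2, 47] shift [-4.  -2.6 -6.3] ik 0.0 [ 0.62 -0.52 -0.96  0.11 -0.35 -1.71]
[-51, 2, 60] shift [-4.  -2.6  6.7] ik 0.0 [ 0.62 -0.54 -0.95  0.1  -0.38 -1.7 ]
[-51, 2, 92] shift [-4.  -2.6 38.7] ik 0.0 [ 0.62 -0.58 -0.9   0.08 -0.47 -1.68]
[-36, 2, 80] shift [10.6  0.7 26.7] ik 0.0 [ 0.61 -0.51 -0.87  0.06 -0.42 -1.65]
```

```bash
python3 -m inch '[0,0,0,-4,-2,8,0, 0,0,0,-4,-2,18,0, 0,0,0,-4,-2,28,0, 0,0,0,-4,-2,38,0, 0,0,0,-4,-2,38,0, 0,0,0,-4,-2,38,0]'; python3 p.py; python3 w.py '[[-51,2,90],[-36,2,80],[-34,2,64],[-10,2,64]]';python3 - <<'E'
from h import *
s=arm.snapshot("top");save(s,"e1.png",(130,110,250,210),5)
r=arm.outline_of(s,"red_guard")
if r:
    P,_,_=pts(s,r[0]["region"]);print(np.percentile(P,[3,50,97],axis=0).round(3))
E
```

```text
t: 6.55
ee_pos: [0.5647, 0.1493, 0.087]
tcp_rot: [-0.256, 0.888, 0.107, 0.367]
wrist_force: [-0.1, 0.0, -0.5]
gripper_width: 0.0003
grasp_force: 0.0
t 6.55 J [ 0.63 -0.59 -0.92  0.1  -0.46 -1.7 ] F [-0.1  0.  -0.5]
TCP box [-65.2  -2.6  87. ] corner [-52.6   1.9  89.1] low [-67.2  -3.3  73.6]
toolz box [ 0.665  0.24  -0.707] tooly box [-0.336  0.942  0.003]
turn [-0.002 -0.001  0.006]
[-51, 2, 90] shift [1.5 0.4 0.9] ik 0.0 [ 0.62 -0.58 -0.91  0.09 -0.46 -1.69]
[-36, 2, 80] shift [16.2  3.7 -9.1] ik 0.0 [ 0.61 -0.51 -0.87  0.06 -0.42 -1.65]
[-34, 2, 64] shift [ 18.1   4.1 -25.1] ik 0.0 [ 0.6  -0.48 -0.89  0.07 -0.38 -1.66]
[-10, 2, 64] shift [ 41.5   9.3 -25.1] ik 0.0 [ 0.58 -0.38 -0.81  0.02 -0.36 -1.6 ]
[[0.574 0.129 0.053]
 [0.605 0.161 0.077]
 [0.638 0.191 0.085]]
```

View pics/e1.png

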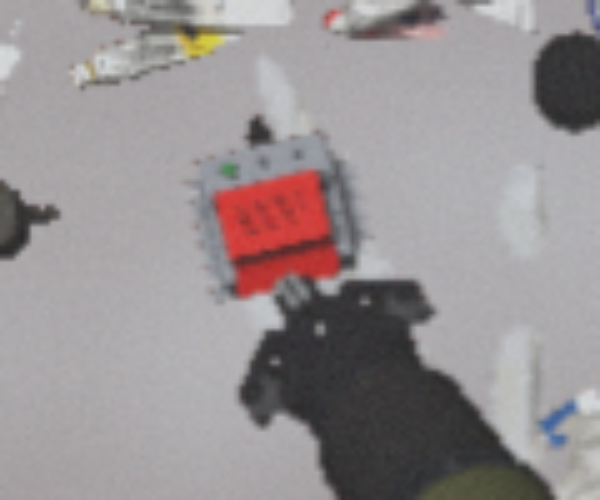

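```bash
python3 - <<'E'
from h import *
from scipy.spatial.transform import Rotation as R
st=arm.state();M=R.from_quat(st['tcp_rot']).as_matrix()
for n in ["top","scene","wrist"]:
    s=arm.snapshot(n);P,u,v=pts(s)
    Q=(P-st['ee_pos'])@M*1000
    m=(abs(Q[:,1])<25)&(abs(Q[:,0])<25)&(Q[:,2]>-40)&(Q[:,2]<20)
    print(n,m.sum())
    for lo in range(-40,20,8):
        k=m&(Q[:,2]>=lo)&(Q[:,2]<lo+8)
        if k.any(): print(lo,k.sum(),Q[k].min(0).round(),Q[k].max(0).round(),np.median(Q[k],axis=0).round())
E
```

```text
top 81
-40 16 [-12. -19. -40.] [  7.  20. -32.] [ -9.  -3. -37.]
-32 18 [-13.  -6. -31.] [ 11.  14. -25.] [ -7.  -0. -29.]
-24 14 [-12. -13. -22.] [ -3.  13. -16.] [ -8.   1. -20.]
-16 11 [-12. -10. -14.] [-5. 11. -8.] [ -8.   4. -12.]
-8 13 [-13. -14.  -8.] [-5. 12. -0.] [-8. -4. -5.]
0 4 [-11.  -4.   0.] [-4. 10.  2.] [-9.  0.  2.]
8 1 [ 11. -15.  16.] [ 11. -15.  16.] [ 11. -15.  16.]
16 4 [  9. -25.  17.] [ 15. -17.  19.] [ 13. -21.  17.]
scene 92
-40 15 [-17. -23. -40.] [  6.  21. -33.] [-13.  -2. -38.]
-32 13 [-14. -13. -30.] [  4.  13. -24.] [-10.   7. -26.]
-24 19 [-12.  -3. -24.] [  4.  15. -16.] [ -7.  10. -18.]
-16 16 [-13. -16. -16.] [ 4. 15. -8.] [ -7.   7. -12.]
-8 19 [-14.  -7.  -8.] [ 6. 13. -0.] [-8.  7. -3.]
0 7 [-12.  -3.   2.] [7. 8. 6.] [-9.  6.  4.]
8 2 [-4.  4.  8.] [1. 4. 9.] [-1.  4.  8.]
16 1 [ 2.  1. 19.] [ 2.  1. 19.] [ 2.  1. 19.]
wrist 3281
-40 1053 [-12. -25. -40.] [ 14.  25. -32.] [ 12.   1. -38.]
-32 677 [-12.  -9. -32.] [ 12.  11. -24.] [  8.   0. -30.]
-24 436 [  6. -13. -24.] [ 11.  14. -16.] [ 10.  -0. -20.]
-16 453 [  6. -13. -16.] [11. 14. -8.] [  7.  -0. -12.]
-8 369 [  6. -13.  -8.] [11. 14. -0.] [ 7.  0. -4.]
0 64 [  6. -11.   0.] [11. 12.  3.] [11. -0.  1.]
8 51 [ 10. -25.  14.] [ 14. -16.  16.] [ 12. -23.  15.]
16 178 [  6. -24.  16.] [14. -0. 20.] [ 10. -13.  18.]
```

```bash
python3 -m inch '[0,0,0,-27,-6,0,0, 0,0,0,-27,-6,0,0, 0,0,0,-27,-6,-40,0, 0,0,0,-27,-6,-40,0, 0,0,0,-10,-2,-40,0, 0,0,0,6,1,-40,0, 0,0,0,6,1,-40,0, 0,0,0,6,1,-40,0]'; python3 p.py
```

```text
t: 7.6
ee_pos: [0.5708, 0.15, 0.0466]
tcp_rot: [-0.256, 0.888, 0.107, 0.367]
wrist_force: [-0.4, 0.2, -0.6]
gripper_width: -0.0001
grasp_force: 0.0
t 7.6 J [ 0.62 -0.51 -0.95  0.11 -0.35 -1.71] F [-0.4  0.2 -0.6]
TCP box [-59.1  -3.3  46.6] corner [-46.5   1.2  48.7] low [-61.1  -4.   33.2]
toolz box [ 0.664  0.239 -0.708] tooly box [-0.336  0.942  0.002]
```

```bash
python3 -m inch '[0,0,0,5,1,10,0, 0,0,0,7,2,22,0, 0,0,0,7,2,31,0, 0,0,0,7,2,40,0, 0,0,0,7,2,40,0]'; python3 p.py; python3 - <<'E'
from h import *
s=arm.snapshot("scene")
save(s,"f.png",(160,160,260,260),5)
s=arm.snapshot("top");r=arm.outline_of(s,"red_guard")
if r:
    P,_,_=pts(s,r[0]["region"]);print(np.percentile(P,[3,50,97],axis=0).round(3))
E
```

```text
t: 8.1
ee_pos: [0.5783, 0.1526, 0.0893]
tcp_rot: [-0.256, 0.887, 0.108, 0.369]
wrist_force: [-0.2, 0.4, 0.3]
gripper_width: 0.0
grasp_force: 0.2
t 8.1 J [ 0.61 -0.53 -0.87  0.08 -0.44 -1.67] F [-0.1  0.4  0.3]
TCP box [-51.2  -2.4  89.3] corner [-38.6   2.2  91.5] low [-53.2  -3.   75.9]
toolz box [ 0.667  0.24  -0.705] tooly box [-0.337  0.942  0.002]
[[0.59  0.132 0.073]
 [0.616 0.162 0.087]
 [0.648 0.192 0.098]]
```

View pics/f.png

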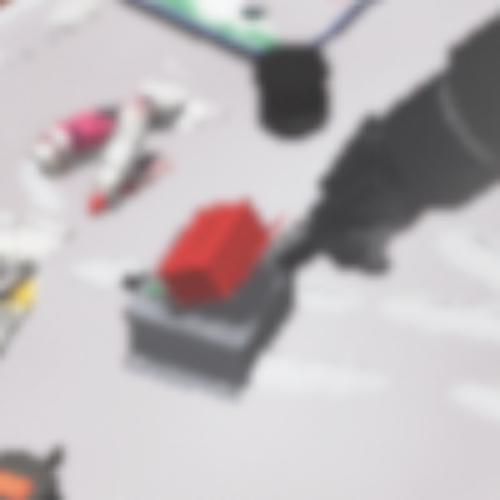

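```bash
python3 -m inch '[0,0,0,4,1,-6,0, 0,0,0,5,1,-14,0, 0,0,0,5,1,-26,0, 0,0,0,5,1,-26,0, 0,0,0,11,2,-26,0, 0,0,0,17,4,-26,0, 0,0,0,17,4,-26,0]'; python3 p.py; python3 - <<'E'
from h import *
s=arm.snapshot("scene");a=cv2.resize(s["color"][160:260,160:260],None,fx=5,fy=5)
s=arm.snapshot("top");b=cv2.resize(s["color"][110:210,130:190],None,fx=5,fy=5)
cv2.imwrite("pics/g.png",np.hstack([a,b])[:,:,::-1])
E
```

```text
t: 8.95
ee_pos: [0.5955, 0.1563, 0.0608]
tcp_rot: [-0.256, 0.888, 0.107, 0.367]
wrist_force: [-0.3, 0.1, -1.1]
gripper_width: 0.0001
grasp_force: 0.3
t 8.95 J [ 0.59 -0.42 -0.85  0.05 -0.36 -1.64] F [-0.3  0.1 -1.1]
TCP box [-33.7  -2.5  60.8] corner [-21.    2.   62.9] low [-35.7  -3.2  47.4]
toolz box [ 0.665  0.239 -0.708] tooly box [-0.336  0.942  0.002]
```

View pics/g.png

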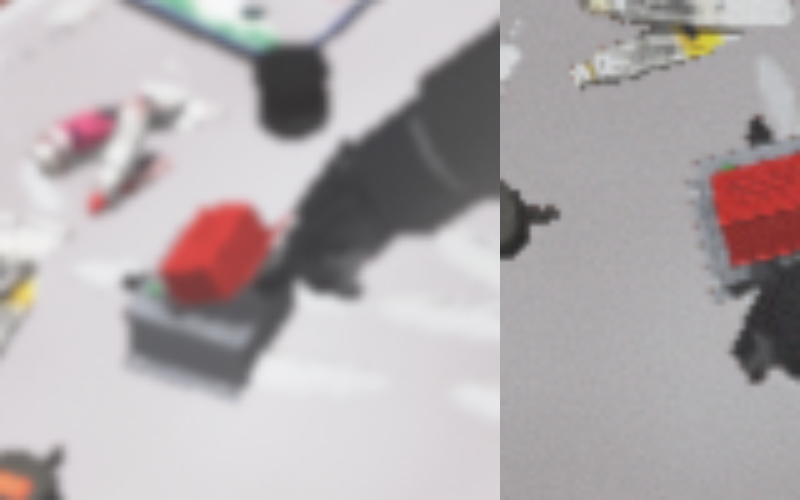

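```bash
python3 -m inch '[0,0,0,4,1,1,0, 0,0,0,4,1,1,0]'; python3 p.py|sed -n 1,2p;  python3 -m inch '[0,0,0,4,1,0,0, 0,0,0,4,1,0,0]'>/dev/null; python3 p.py|sed -n 1,2p; python3 -m inch '[0,0,0,3,1,0,0, 0,0,0,3,1,0,0]'>/dev/null; python3 p.py|sed -n 1,2p
```

```text
t: 9.25
ee_pos: [0.5989, 0.1571, 0.0617]
tcp_rot: [-0.256, 0.888, 0.107, 0.367]
wrist_force: [-0.9, -0.7, -0.0]
gripper_width: -0.0001
grasp_force: 0.7
t 9.25 J [ 0.59 -0.41 -0.84  0.05 -0.36 -1.63] F [-1.1 -0.5 -0. ]
TCP box [-30.2  -2.5  61.7] corner [-17.5   2.   63.8] low [-32.2  -3.2  48.3]
t 9.45 J [ 0.59 -0.4  -0.82  0.04 -0.36 -1.63] F [-1.6 -0.   0.4]
TCP box [-26.   -2.3  61.8] corner [-13.3   2.2  63.9] low [-28.   -3.   48.3]
t 9.65 J [ 0.58 -0.39 -0.81  0.04 -0.36 -1.62] F [-1.3 -0.5  0.9]
TCP box [-22.8  -2.   61.7] corner [-10.2   2.5  63.8] low [-24.9  -2.7  48.3]
```

```bash
for i in 1 2; do python3 -m inch '[0,0,0,3,0.7,0,0, 0,0,0,3,0.7,0,0]'>/dev/null; python3 p.py|sed -n 1,2p; done
```

```text
t 9.85 J [ 0.58 -0.38 -0.8   0.03 -0.36 -1.61] F [-30.   -2.2  15.4]
TCP box [-21.   -2.4  61.1] corner [-8.3  2.1 63.2] low [-23.1  -3.1  47.7]
t 10.05 J [ 0.58 -0.37 -0.8   0.02 -0.37 -1.6 ] F [-73.5  -1.2  37.3]
TCP box [-19.8  -2.6  60.7] corner [-7.2  1.9 62.7] low [-22.   -3.3  47.3]
```

```bash
python3 -m inch '[0,0,0,-6,-1.3,2,0, 0,0,0,-20,-4.5,3,0, 0,0,0,-40,-9,3,0, 0,0,0,-55,-12,3,0, 0,0,0,-70,-15,3,0, 0,0,0,-70,-15,3,0, 0,0,0,-75,-17,40,0, 0,0,0,-75,-17,80,0]'; python3 p.py; python3 - <<'E'
from h import *
s=arm.snapshot("scene");a=cv2.resize(s["color"][160:260,160:240],None,fx=5,fy=5)
s=arm.snapshot("top");b=cv2.resize(s["color"][110:210,150:230],None,fx=5,fy=5)
cv2.imwrite("pics/i.png",np.hstack([a,b])[:,:,::-1])
r=arm.outline_of(s,"red_guard")
P,_,_=pts(s,r[0]["region"]);print(np.percentile(P,[3,50,97],axis=0).round(3))
E
```

```text
t: 10.85
ee_pos: [0.5361, 0.1434, 0.1411]
tcp_rot: [-0.257, 0.888, 0.107, 0.366]
wrist_force: [1.5, 0.9, 0.6]
gripper_width: -0.0003
grasp_force: 0.0
t 10.85 J [ 0.67 -0.76 -0.92  0.12 -0.64 -1.74] F [1.6 0.5 0.6]
TCP box [-94.4  -2.1 141.1] corner [-81.7   2.4 143.1] low [-96.4  -2.8 127.6]
toolz box [ 0.663  0.239 -0.709] tooly box [-0.337  0.941  0.002]
[[0.574 0.129 0.048]
 [0.604 0.161 0.077]
 [0.638 0.192 0.084]]
```

View pics/i.png

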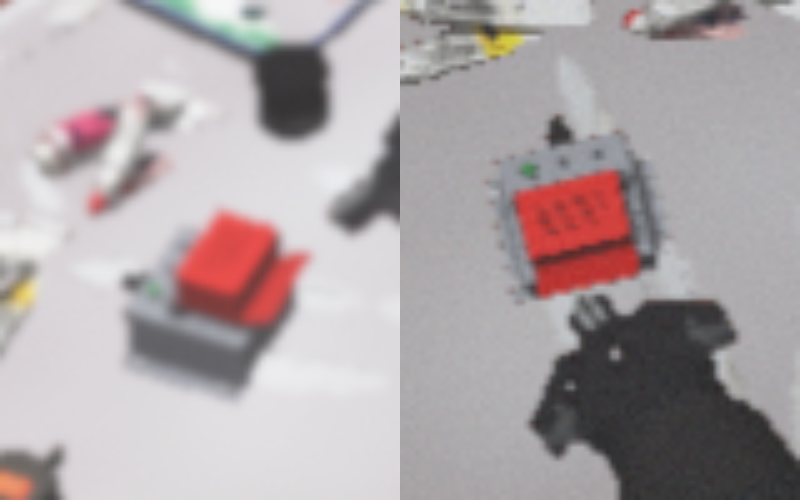

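```bash
python3 -m inch '[0,0,0,-15,-3,40,0, 0,0,0,-15,-3,40,0, 0,0,0,-15,-3,40,0, 0,0,0,-15,-3,40,0]'; python3 -c "
from plant import arm
print(arm.sign_off())"
```

```text
t: 11.4
ee_pos: [0.5216, 0.1406, 0.1798]
tcp_rot: [-0.256, 0.888, 0.107, 0.366]
wrist_force: [-0.4, 0.7, -0.1]
gripper_width: 0.0001
grasp_force: 0.0
the job is handed in; nothing more can be done
None
```

The red guard was lifted on the second try, the toggle was pushed back until the force rose sharply, which I take as its stop (I couldn't see the toggle itself), and the last pictures show the guard shut with the finger clear; I stayed away from the yellow box and the loose things and handed the job in at about 11.4 s.

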